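# Cap the specimen tin and hold the curing-cage gate ajar

### The job

Put the lid squarely on the loaded specimen tin and let go of it; then free the curing cage's sagging bolt by lifting it over the bent-up lip of its keeper while pulling it back, and with the bolt's knob still in the grip swing the sprung gate open until its free edge stands about 12 cm out, ready for the tin to be passed in. Finish while holding the gate still and ajar by the knob (let go and it swings shut), and leave everything else on the bench where it is.

Things in the scene. Friction and masses are not known exactly. Their poses are not given: they have to be found in the camera images.
- tin_rim (a point): Centre of the mouth of the loaded specimen tin, an open, plain aluminium round can 88 mm in outer diameter (inner 80 mm), 75 mm high, holding a grey core 55 mm high; loose, about 0.6 kg, standing on the bench. The point lies on the can's axis at rim height, 75 mm above its underside; z up.
- lid_knob (a point): Grip point of the tin's lid, lying right way up on the bench: aluminium disc 92 mm wide, 6 mm thick, with a plug 72 mm wide, 8 mm deep below and an upright black knob 20 mm wide, 38 mm tall on top. The point is on the axis, 39 mm above the plug's underside, 25 mm above the disc, 13 mm below the knob's top; z up. 0.12 kg. Seated (disc on rim) it is 31 mm above the tin's rim centre.
- cage: Low aluminium curing cage, 220 deep x 314 wide x 155 mm high, fixed to the bench. Origin: centre of its underside; x points to its back, so the gate at its front faces -x; y to its left as seen from the robot; z up.
- bolt_knob (a point): Grip point on the axis of the bolt's upright steel knob (18 mm wide, 40 mm tall), 18 mm below its top, 50 mm above the 12 mm bolt lying along the gate's top; 238 mm above the bench at rest. Guide loops 212 mm high stand 75 mm to its -y and 108 mm to its +y side. Bolt and knob 0.2 kg. Axes turn with the gate: y along it to the hinge, x through it to the cage's back when shut, z up.
- keeper_lip (a point): Middle of the top edge of the keeper's bent-up lip (4 mm thick, 30 mm wide) on the cage's right front post, between the gate's edge and two 56 mm tall cheeks. The bolt's square end head (20 wide, 14 long, 28 mm tall) hangs 7.5 mm below this edge, beyond it, between the cheeks, and catches on it if the bolt is pulled without being lifted.
- gate_hinge (a point): Point on the gate's vertical hinge line, at the gate's left (+y) end, 150 mm above the bench. Turns with the gate: its y axis points from the gate's free edge to the hinge.
- gate_edge (a point): Middle of the gate's free edge at its top rail, 246 mm from the hinge line along the gate.
- draw (a joint): How far the bolt is drawn back towards the hinge, m: 0 to 0.004 at the start, stop at 0.045; the head is clear of the keeper, so the gate can swing, from 0.028. Stays where left (drag about 1.5 N).
- bolt (a joint): How far the bolt is lifted in its tall worn guide loops, m: 0 at rest (it sags by its weight), stop at 0.016. It must be above 0.008 while the head passes the lip, that is while draw is between about 0.006 and 0.026; after that it may be lowered again.
- gate (a joint): Gate angle, rad: 0 shut, growing as its free edge swings out towards the robot (clockwise seen from above), stop at 1.2. A spring shuts it: 0.28 N m when shut, 0.48 N m at 0.5 rad, about 4 N at the knob. 12 cm at the free edge is about 0.5 rad.
- load_cap: Bystander, leave alone: stepped aluminium loading cap, 64 mm wide, 26 mm high. Origin: centre of its underside.
- spare_core: Bystander, leave alone: upright grey core, 50 mm wide, 100 mm high. Origin: centre of its underside.
- trim_knife: Bystander, leave alone: wooden-handled trimming knife lying flat, 210 mm long along its x, 16 mm high. Origin: underside, where blade and handle meet.
- wrench1: Bystander, leave alone: spanner lying flat, about 160 mm long along its x. Origin: underside, near its middle.
- plinth: Bystander, leave alone: grey plastic disc, 70 mm wide, 40 mm high. Origin: centre of its underside.
- dial_gauge: Bystander, leave alone: small dial gauge on a 44 mm square foot, 84 mm high. Origin: on its underside, below the dial's face.
Mind the look-alikes: they are no part of the job. What is shaped like the part that bears tin_rim but red or yellow is not meant.

How it is judged:
By the outcome, as a careful person would: the job done as asked, in the order asked, and still so for the second after the job is handed in, while the arm keeps its last pose, push and grip.
It also fails if it takes over 46 s, if anything falls off the work surface, if the arm or the gripper's body presses on something with over 40 N, if the wrist force passes 120 N, or if a joint passes its speed limit or range.

### The arm

A 6-joint arm with a two-finger parallel gripper is mounted at the origin on the work surface. World frame = base frame: x ahead of the robot, y to its left, z up, the work surface at z = 0. Lengths are in m, angles in rad, forces in N, time in s.
With the tool pointing down it reaches from about 0.275 to 0.75 m from the base axis. Payload 10.2 kg.
Tool frame: the origin (TCP) lies between the finger pads; the fingertips stand r.tips_ahead ahead of it and the grasp point (between the pads) lies 6 mm ahead of it (r.tips_ahead is the distance from the TCP to the fingertips, in m); x points along the fingers, z is the direction in which the jaws open and shut, and the axes are right-handed (so a half turn about x gives the same grasp; the last joint's range is limited). The gripper opens to 88 mm and grips with 3 to 60 N. Pads are 18 mm wide; open, the fingers measure 123 mm over their backs; the gripper's body (75 mm by 187 mm) begins 45 mm behind the grasp point.
Start: joints at [-1.567, 0.313, 1.498, -0, 1.331, -0.223], TCP at [0.118, -0.512, 0.237] pointing down, gripper open.
Joint ranges: [-2.94, 2.94], [-0.97, 2.17], [0.19, 2.56], [-1.23, 4.37], [0.02, 3.11], [-2.88, 2.88]. Speed limits (rad/s): [2.39, 2.39, 3.01, 3.14, 3.14, 3.14].

### API

Orientations are given as [roll, pitch, yaw] about the fixed x, y, z axes, in that order (R = Rz(yaw) Ry(pitch) Rx(roll)).
In Python, from plant import r, cams gives the robot as it stands.
- The arm moves only by the shell command python3 -m jog 'ROWS' [OPENING] [FORCE]. ROWS is a JSON object of lists of equal length, an entry for each row: "slide": the shift along the tool's x, y, z in units of 0.1 m (1.0 is 0.1 m), a list of three; "roll": the turn about the tool's x in units of 180 degrees (1.0 is 180 degrees). A call has exactly 5 rows; each row is the pose to reach, as a shift and turn from the pose commanded when the call began, along the tool's axes at that moment, turning the shorter way round; what a row does not reach only later rows make up. A row lasts 1/12 s, in which the tool goes at most 41.7 mm and 7.16 degrees, less where a joint would pass 70% of its speed; a pose out of reach is approached as far as the arm can. A call with a number of a shift or a turn outside -1 to 1 is refused whole. A call with a gripper value outside its range is refused whole. OPENING is the opening, from -1 (shut) to 1 (fully open), so that 0 is half open, set as the call begins (- or left out, the last holds). The fingers move at their own pace and stop on an object; FORCE is the grip in N (left out, the last holds). Time passes only in rows, so rows that repeat a pose let the fingers close, or fill a call up. It gives the time, the measured TCP pose, the force and the opening at its end, in the units of the state.
- r.state(): the state, without advancing time (a new reading comes with each control period).
- cams.camera(name): name is "scene" or "top"; returns the picture (420x560x3 uint8, red, green, blue); there is no depth.
- cams.camera_info(name): a dict with "fx", "fy", "cx", "cy" (pixels), "rvec" (rotation vector, rad) and "tvec" (3), from world to camera coordinates, as OpenCV has them. Camera axes: x right, y down, z forward; pixel columns grow to the right and rows downward; lengths in m; the calibration is good to about 2 mm. A picture is of the moment at which its call begins. camera_info takes no time and is no camera call.
- r.close_job(): hands the job in, once; it reports no verdict.
The state is a dict: "clock": time; "qpos": joint angles; "qvel": joint speeds; "tau": joint torques, N m; "tcp_pos": TCP position; "eef_rot": TCP orientation; "wrist_force": force on the tool from outside, world axes, zero at the start; "moment": the same for the moment, N m; "width": opening from 0.0 (shut) to 1.0 (fully open).
Only numpy, scipy, OpenCV 4.12 (cv2) and the standard library are available. Lean on these libraries where they do the work, as an engineer would, in place of code of your own. Each camera call takes 0.05 s, during which the arm holds its last target.

## Working session

There is one attempt and no reset: what is moved stays moved. The work goes in short steps, Python scripts to look and compute and a shell command to move; the robot and the scene stay as the last step left them, time stands still between calls to the robot, and variables do not carry over. Pictures are saved under pics/ and viewed, and the job is handed in when it is done.

```bash
ls; mkdir -p pics
python3 - <<'E'
from plant import r,cams
import cv2
for n in("scene","top"):
    im=cams.camera(n); cv2.imwrite(f"pics/{n}0.png",im[:,:,::-1]); print(n,cams.camera_info(n))
print(r.state(), r.tips_ahead)
E
```

```text
pics
scene {'fx': 418.97147614822035, 'fy': 418.97147614822035, 'cx': 285.28975308400436, 'cy': 206.06070263637557, 'rvec': array([ 1.04236607,  2.63558273, -0.74553557]), 'tvec': array([ 0.41919231, -0.20883556,  1.56193537])}
top {'fx': 513.6434489987089, 'fy': 513.6434489987089, 'cx': 274.8799472789946, 'cy': 208.92088629798226, 'rvec': array([ 2.09328148, -2.12907752,  0.19300156]), 'tvec': array([-0.01227064,  0.53860899,  1.38051336])}
{'clock': 0.1, 'qpos': array([-1.56740352e+00,  3.13355961e-01,  1.49832710e+00,  1.16197044e-05,
        1.33100357e+00, -2.23371128e-01]), 'qvel': array([-1.02997486e-03, -8.70524004e-04, -2.47401307e-03,  9.45616862e-04,
        6.55081151e-05,  6.97963924e-05]), 'tau': array([ 3.85670835e-03, -4.02808142e+01, -2.52640522e+01,  6.96572964e-02,
        3.43232683e-02, -5.95248002e-05]), 'tcp_pos': array([ 0.11803837, -0.51134088,  0.23685059]), 'eef_rot': array([2.90790703, 1.56970229, 1.56387188]), 'wrist_force': array([-0.7439686 , -0.25278464, -0.9543008 ]), 'moment': array([-0.02293188,  0.00822999, -0.01696448]), 'width': 1.0037099316295872} 0.025
```

View pics/scene0.png

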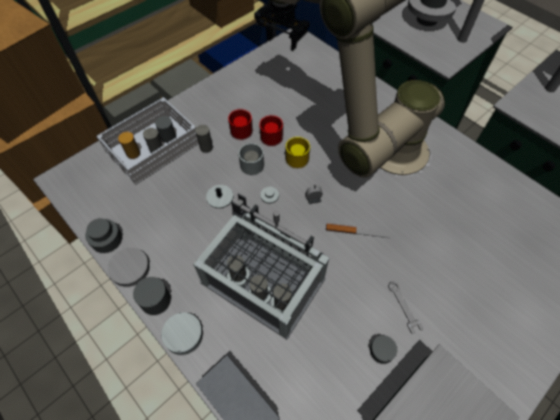

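View pics/top0.png

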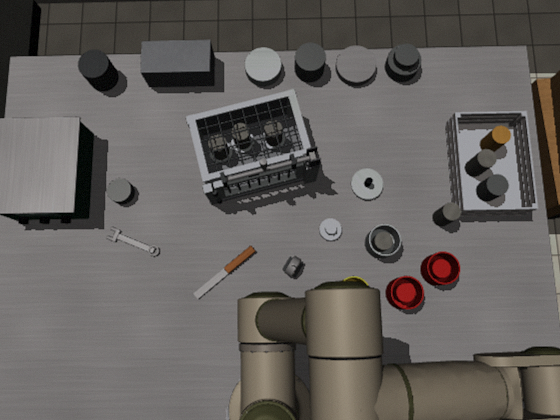

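Scene view: plain tin at (251,158), lid at (219,195), cage at (262,270). Top view: plain tin at (383,241), red tins at (441,268) and (405,292), a yellow one at (355,285), lid with black knob at (368,184). The load cap at (330,230) has no black knob. The plain aluminium can with the grey core fits the description. I'll confirm it in enlarged crops.

Run:
```python
import cv2
t=cv2.imread("pics/top0.png");s=cv2.imread("pics/scene0.png")
cv2.imwrite("pics/c1.png",cv2.resize(t[165:265,310:420],None,fx=6,fy=6,interpolation=cv2.INTER_CUBIC)[:600,:660])
cv2.imwrite("pics/c2.png",cv2.resize(t[80:210,180:330],None,fx=5,fy=4.6,interpolation=cv2.INTER_CUBIC))
cv2.imwrite("pics/c3.png",cv2.resize(s[130:290,190:340],None,fx=4,fy=3.75*1,interpolation=cv2.INTER_CUBIC))
```

```text
(no output)
```

View pics/c1.png

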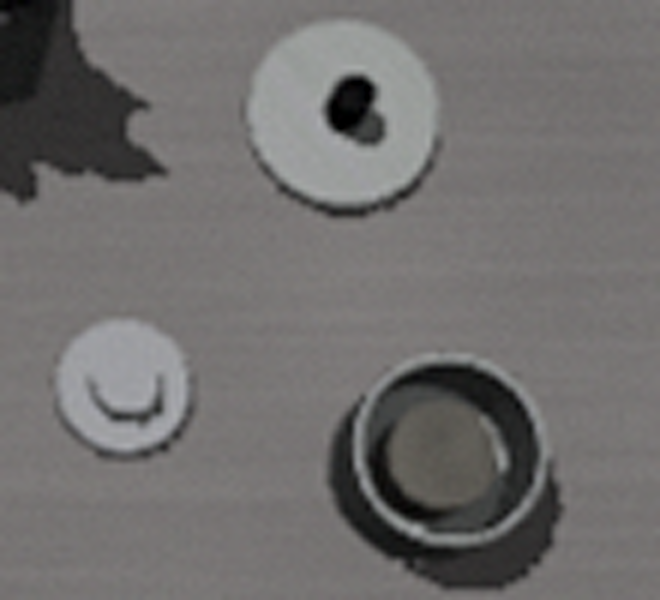

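View pics/c2.png

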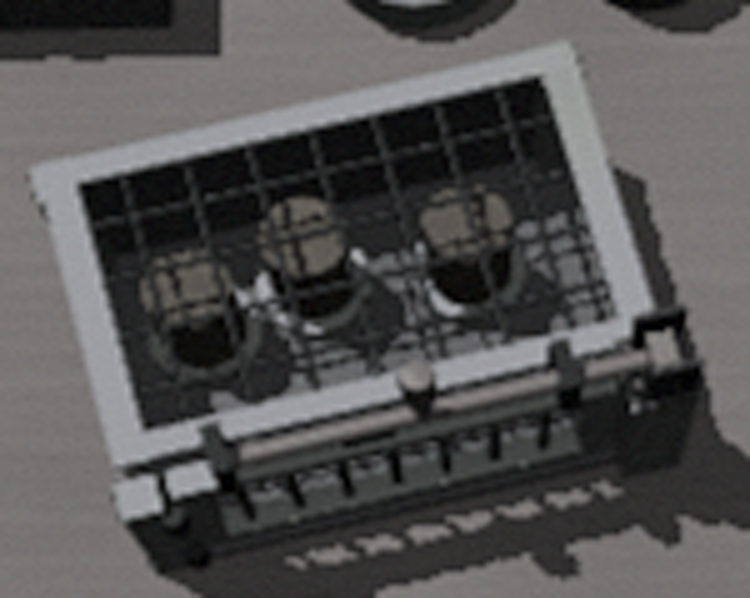

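View pics/c3.png

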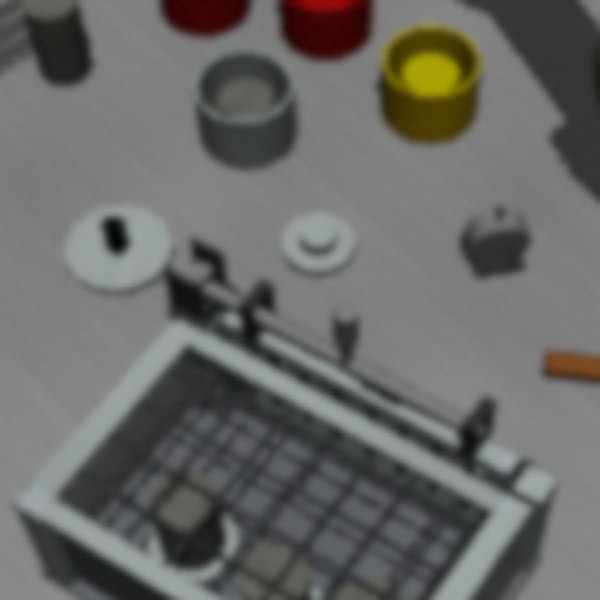

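```bash
cat > h.py <<'E'
import numpy as np,cv2
from plant import cams
C={n:cams.camera_info(n) for n in("scene","top")}
def K(c): return np.array([[c['fx'],0,c['cx']],[0,c['fy'],c['cy']],[0,0,1]])
def proj(n,P):
    c=C[n]; return cv2.projectPoints(np.asarray(P,float).reshape(-1,3),c['rvec'],c['tvec'],K(c),None)[0].reshape(-1,2)
def ray(n,u):
    c=C[n];R=cv2.Rodrigues(c['rvec'])[0]; d=R.T@np.linalg.inv(K(c))@[u[0],u[1],1]; return -R.T@c['tvec'],d
def atz(n,u,z):
    o,d=ray(n,u); return o+d*(z-o[2])/d[2]
def tri(us,ut):
    (o1,d1),(o2,d2)=ray('scene',us),ray('top',ut)
    A=np.c_[d1,-d2];t=np.linalg.lstsq(A,o2-o1,rcond=None)[0]
    a,b=o1+t[0]*d1,o2+t[1]*d2; return (a+b)/2,np.linalg.norm(a-b)
def un(p,s,o): return [(p[0]+.5)/s[0]-.5+o[0],(p[1]+.5)/s[1]-.5+o[1]]
E
python3 - <<'E'
from h import *
np.set_printoptions(precision=4,suppress=True)
s1,o1=(6,6),(310,165);s2,o2=(5,4.6),(180,80);s3,o3=(4,3.75),(190,130)
print('rim top',atz('top',un((450.5,450),s1,o1),.075),'scene',atz('scene',un((245,91),s3,o3),.075))
print('lid top',atz('top',un((342.5,113),s1,o1),.014),'scene',atz('scene',un((119,246),s3,o3),.014))
print('lidknob',atz('top',un((352,93),s1,o1),.052),atz('scene',un((115,221),s3,o3),.052))
print('boltknob',atz('top',un((415,372),s2,o2),.256),atz('scene',un((346,313),s3,o3),.256),tri(un((346,313),s3,o3),un((415,372),s2,o2)))
for p in [(35,170),(572,45),(655,318),(118,462)]: print(atz('top',un(p,s2,o2),.155))
for p in [(20,498),(182,320),(552,490)]: print(atz('scene',un(p,s3,o3),.155))
# bolt ends in top (z=.188): head 
for p in [(240,452),(640,360)]: print('bolt',atz('top',un(p,s2,o2),.194))
E
```

```text
rim top [ 0.4438 -0.3174  0.075 ] scene [ 0.4491 -0.3094  0.075 ]
lid top [ 0.6163 -0.2872  0.014 ] scene [ 0.6163 -0.286   0.014 ]
lidknob [ 0.6165 -0.2856  0.052 ] [ 0.6142 -0.2864  0.052 ]
boltknob [0.6186 0.004  0.256 ] [0.6189 0.0063 0.256 ] (array([0.6186, 0.0047, 0.2543]), np.float64(0.0017694757204203295))
[0.776  0.2111 0.155 ]
[ 0.8476 -0.0797  0.155 ]
[ 0.6787 -0.1198  0.155 ]
[0.5987 0.1642 0.155 ]
[ 0.8484 -0.0751  0.155 ]
[ 0.6709 -0.1159  0.155 ]
[0.5775 0.1694 0.155 ]
bolt [0.593  0.0959 0.194 ]
bolt [ 0.6418 -0.109   0.194 ]
```

Run:
```python
from h import *
t=cv2.imread("pics/top0.png");s=cv2.imread("pics/scene0.png")
def big(im,x0,x1,y0,y1,f): return cv2.resize(im[y0:y1,x0:x1],None,fx=f,fy=f,interpolation=cv2.INTER_CUBIC)
def circ(img,n,c,rad,x0,y0,f,col):
    a=np.linspace(0,6.283,60); P=np.c_[c[0]+rad*np.cos(a),c[1]+rad*np.sin(a),np.full(60,c[2])]
    q=(proj(n,P)-[x0,y0]+.5)*f-.5
    cv2.polylines(img,[np.round(q*16).astype(int).reshape(-1,1,2)],True,col,1,cv2.LINE_AA,4)
outs=[]
for n,im,(x0,x1,y0,y1),f in [("top",t,(340,415,165,265),6),("scene",s,(195,275,140,212),6)]:
    b=big(im,x0,x1,y0,y1,f)
    circ(b,n,(.4443,-.3174,.075),.044,x0,y0,f,(0,0,255)); circ(b,n,(.4443,-.3174,.0),.044,x0,y0,f,(0,255,255))
    circ(b,n,(.6158,-.2865,.014),.046,x0,y0,f,(0,255,0)); circ(b,n,(.6158,-.2865,.052),.010,x0,y0,f,(0,255,0))
    cv2.imwrite(f"pics/o_{n}.png",b)
cv2.imwrite("pics/g1.png",big(t,195,265,150,205,10))
cv2.imwrite("pics/g2.png",big(s,255,330,195,270,8))
```

```text
(no output)
```

View pics/o_top.png

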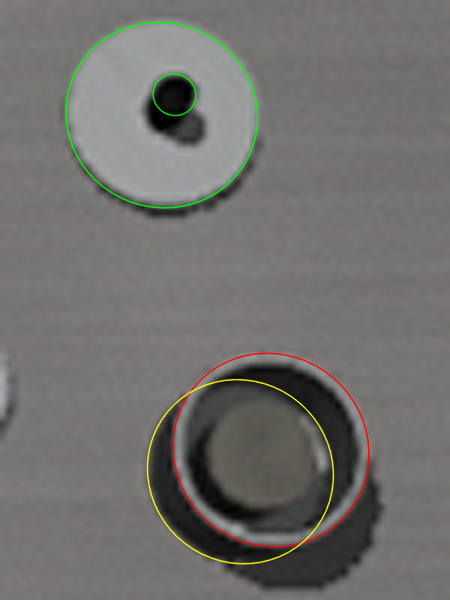

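View pics/o_scene.png

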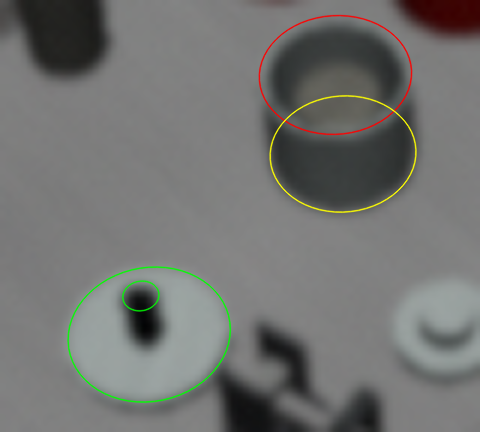

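View pics/g1.png

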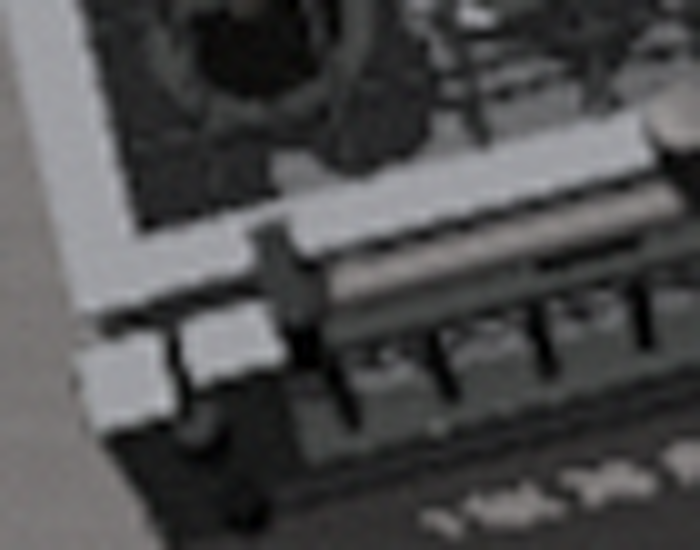

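View pics/g2.png

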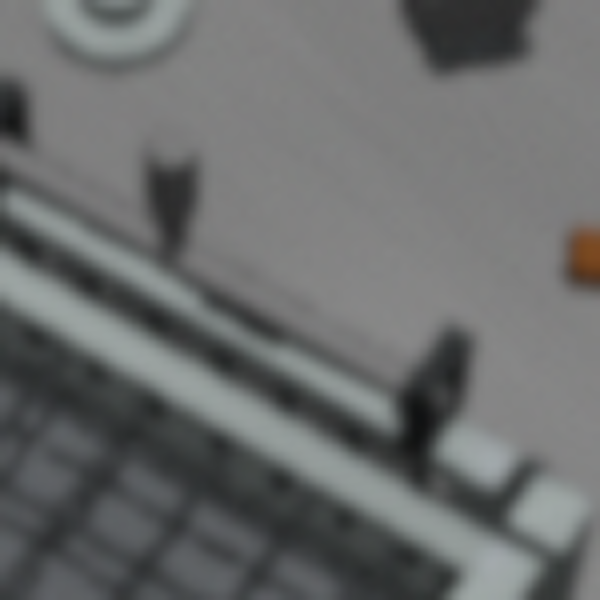

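```bash
cat >> h.py <<'E'
from plant import r
from scipy.spatial.transform import Rotation as Ro
def show(tg=None,yaw=None,grasp=True):
    s=r.state(); R=Ro.from_euler('xyz',s['eef_rot']).as_matrix()
    p=s['tcp_pos']
    print('t %.2f'%s['clock'],'tcp',p.round(4),'width %.3f'%s['width'],'F',s['wrist_force'].round(1),'M',s['moment'].round(2))
    print('X',R[:,0].round(3),'Y',R[:,1].round(3),'Z',R[:,2].round(3),'q',s['qpos'].round(2))
    if tg is not None:
        d=R.T@(np.array(tg)-(p+(0.006*R[:,0] if grasp else 0)))
        print('slide to target (0.1m):',(d*10).round(3))
E
python3 - <<'E'
from h import *
show((.6158,-.2865,.16))
print('hinge',atz('top',(213.3,187),.165),atz('top',(214.5,192),.13),atz('scene',(255+520/8,195+480/8),.17))
E
```

```text
t 0.10 tcp [ 0.118  -0.5113  0.2369] width 1.004 F [-0.7 -0.3 -1. ] M [-0.02  0.01 -0.02]
X [ 0.     0.001 -1.   ] Y [0.974 0.225 0.   ] Z [ 0.225 -0.974 -0.001] q [-1.57  0.31  1.5   0.    1.33 -0.22]
slide to target (0.1m): [ 0.711  5.355 -1.071]
hinge [0.57696991 0.13608897 0.165     ] [0.57185931 0.13754178 0.13      ] [0.58730178 0.14794807 0.17      ]
```

```bash
python3 -m jog '{"slide":[[0,0.3,-0.1],[0,0.6,-0.2],[0,0.8,-0.25],[0,1,-0.3],[0,1,-0.3]],"roll":[0,0,0,0,0]}' 1 20
python3 -m jog '{"slide":[[0,0.3,-0.1],[0,0.6,-0.2],[0,0.8,-0.25],[0,1,-0.3],[0,1,-0.3]],"roll":[0,0,0,0,0]}' 
python3 -m jog '{"slide":[[0,0.3,-0.1],[0,0.6,-0.2],[0,0.8,-0.25],[0,1,-0.3],[0,1,-0.3]],"roll":[0,0,0,0,0]}' 
python3 -m jog '{"slide":[[0,0.3,-0.1],[0,0.6,-0.15],[0,0.8,-0.15],[0,1,-0.17],[0,1,-0.17]],"roll":[0,0,0,0,0]}' 
python3 -m jog '{"slide":[[0,0.3,0],[0,0.6,0],[0,0.8,0],[0,1,0],[0,1,0]],"roll":[0,0,0,0,0]}' 
python3 -c "
from h import *
show((.6158,-.2865,.039))"
```

```text
clock: 0.52
tcp_pos: [0.2111, -0.4583, 0.2372]
eef_rot: [2.277, 1.57, 0.936]
wrist_force: [-0.2, -0.6, -0.3]
width: 0.998
clock: 0.93
tcp_pos: [0.3011, -0.407, 0.2371]
eef_rot: [2.505, 1.57, 1.164]
wrist_force: [-0.1, 0.6, -0.3]
width: 0.999
clock: 1.35
tcp_pos: [0.3914, -0.3557, 0.237]
eef_rot: [2.682, 1.57, 1.34]
wrist_force: [-0.1, -0.4, 0.0]
width: 0.998
clock: 1.77
tcp_pos: [0.4848, -0.3175, 0.2367]
eef_rot: [-3.09, 1.57, 1.851]
wrist_force: [0.4, 0.6, -0.2]
width: 0.999
clock: 2.18
tcp_pos: [0.582, -0.2955, 0.2364]
eef_rot: [-2.572, 1.57, 2.368]
wrist_force: [-0.2, 0.5, -0.2]
width: 0.996
t 2.18 tcp [ 0.582  -0.2955  0.2364] width 0.996 F [-0.2  0.5 -0.2] M [ 0.03  0.05 -0.02]
X [-0.001  0.    -1.   ] Y [ 0.974  0.226 -0.   ] Z [ 0.226 -0.974 -0.001] q [-0.65  0.61  1.06  0.    1.48  0.69]
slide to target (0.1m): [ 1.914  0.351 -0.01 ]
```

```bash
python3 -m jog '{"slide":[[0.2,0.2,0],[0.4,0.35,0],[0.6,0.35,0],[0.8,0.35,0],[1,0.35,0]],"roll":[0,0,0,0,0]}'
python3 -m jog '{"slide":[[0.2,0,0],[0.4,0,0],[0.55,0,0],[0.6,0,0],[0.6,0,0]],"roll":[0,0,0,0,0]}' -0.2
python3 - <<'E'
from h import *
show((.6158,-.2865,.039))
for n,(x0,x1,y0,y1) in (("scene",(180,270,140,215)),("top",(320,420,150,225))):
    cv2.imwrite(f"pics/a_{n}.png",cv2.resize(cams.camera(n)[y0:y1,x0:x1,::-1],None,fx=6,fy=6))
E
```

```text
clock: 2.6
tcp_pos: [0.6136, -0.2888, 0.1362]
eef_rot: [-1.678, 1.57, -3.023]
wrist_force: [0.5, -0.1, 0.5]
width: 1.001
clock: 3.02
tcp_pos: [0.6136, -0.2882, 0.0762]
eef_rot: [-2.276, 1.568, 2.662]
wrist_force: [-0.3, -0.2, 0.4]
width: 0.647
t 3.02 tcp [ 0.6136 -0.2882  0.0762] width 0.647 F [-0.3 -0.2  0.4] M [0.03 0.03 0.04]
X [-0.002  0.001 -1.   ] Y [ 0.975  0.224 -0.002] Z [ 0.224 -0.975 -0.002] q [-0.61  0.8   1.15 -0.    1.2   0.73]
slide to target (0.1m): [ 0.312  0.026 -0.011]
```

View pics/a_scene.png

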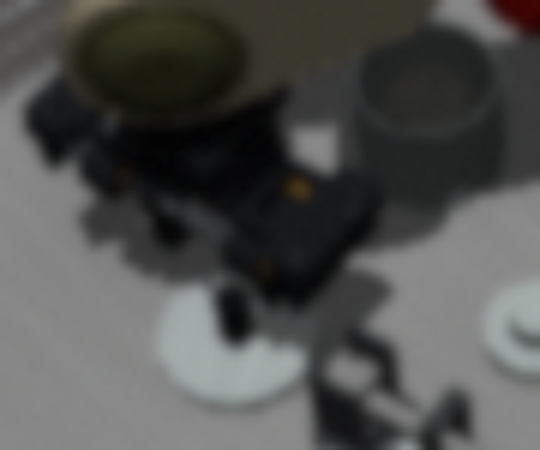

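The gripper stands over the lid with the knob between the fingers, and the cage's cheeks are well clear. Next I go down and grip.

```bash
python3 -m jog '{"slide":[[0.12,0.02,-0.01],[0.22,0.025,-0.01],[0.3,0.025,-0.01],[0.31,0.025,-0.01],[0.31,0.025,-0.01]],"roll":[0,0,0,0,0]}' -0.2
python3 -m jog '{"slide":[[0,0,0],[0,0,0],[0,0,0],[0,0,0],[0,0,0]],"roll":[0,0,0,0,0]}' -1 25
python3 -m jog '{"slide":[[0,0,0],[0,0,0],[0,0,0],[0,0,0],[0,0,0]],"roll":[0,0,0,0,0]}' -1 25
python3 -c "
from h import *
show((.6158,-.2865,.039))"
```

```text
clock: 3.53
tcp_pos: [0.6172, -0.2852, 0.0454]
eef_rot: [-2.365, 1.569, 2.574]
wrist_force: [0.6, -0.2, 0.1]
width: 0.401
clock: 3.95
tcp_pos: [0.6177, -0.2857, 0.0468]
eef_rot: [0.748, 1.57, -0.596]
wrist_force: [0.1, -0.6, 1.3]
width: 0.205
clock: 4.37
tcp_pos: [0.6177, -0.2856, 0.0468]
eef_rot: [0.762, 1.57, -0.582]
wrist_force: [0.3, -0.7, 4.1]
width: 0.208
t 4.37 tcp [ 0.6177 -0.2856  0.0468] width 0.208 F [ 0.3 -0.7  4.1] M [-0.07 -0.11  0.01]
X [ 0.001 -0.001 -1.   ] Y [0.974 0.225 0.001] Z [ 0.225 -0.974  0.001] q [-0.6   0.83  1.17  0.    1.14  0.74]
slide to target (0.1m): [ 0.018 -0.021  0.004]
```

```bash
python3 -m jog '{"slide":[[-0.1,0,0],[-0.3,0,0],[-0.5,0,0],[-0.75,0,0],[-1,0,0]],"roll":[0,0,0,0,0]}' 
python3 -m jog '{"slide":[[-0.2,-0.1,0],[-0.3,-0.3,0],[-0.3,-0.5,0],[-0.3,-0.75,0],[-0.3,-1,0]],"roll":[0,0,0,0,0]}' 
python3 -m jog '{"slide":[[0,0,0],[0,0,0],[0,0,0],[0,0,0],[0,0,0]],"roll":[0,0,0,0,0]}'
python3 - <<'E'
from h import *
show((.4443,-.3174,.16))
for n in("scene","top"):
    im=cams.camera(n);cv2.imwrite(f"pics/b_{n}f.png",im[:,:,::-1])
im=cv2.imread("pics/b_scenef.png");cv2.imwrite("pics/b.png",cv2.resize(im[120:220,190:310],None,fx=6,fy=6))
E
```

```text
clock: 4.78
tcp_pos: [0.6169, -0.285, 0.1469]
eef_rot: [-2.418, 1.568, 2.522]
wrist_force: [-0.3, -0.1, -1.4]
width: 0.203
clock: 5.2
tcp_pos: [0.5187, -0.3076, 0.1762]
eef_rot: [-2.518, 1.569, 2.422]
wrist_force: [0.3, -0.6, -1.3]
width: 0.204
clock: 5.62
tcp_pos: [0.5206, -0.3076, 0.1761]
eef_rot: [-2.759, 1.57, 2.181]
wrist_force: [0.5, -0.3, -1.7]
width: 0.205
t 5.62 tcp [ 0.5206 -0.3076  0.1761] width 0.205 F [ 0.5 -0.3 -1.7] M [-0.04  0.02 -0.01]
X [-0.  0. -1.] Y [ 0.974  0.226 -0.   ] Z [ 0.226 -0.974 -0.   ] q [-0.73  0.54  1.33  0.    1.28  0.62]
slide to target (0.1m): [ 0.101 -0.766 -0.077]
```

View pics/b.png

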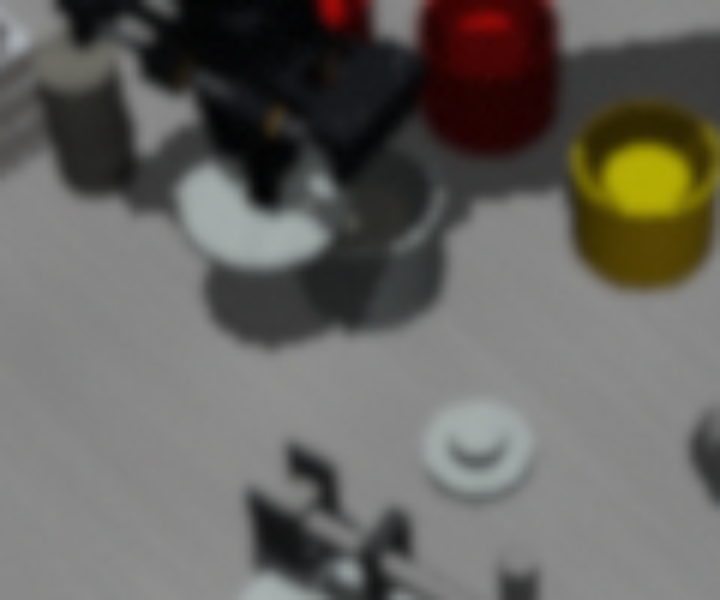

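View pics/b_topf.png

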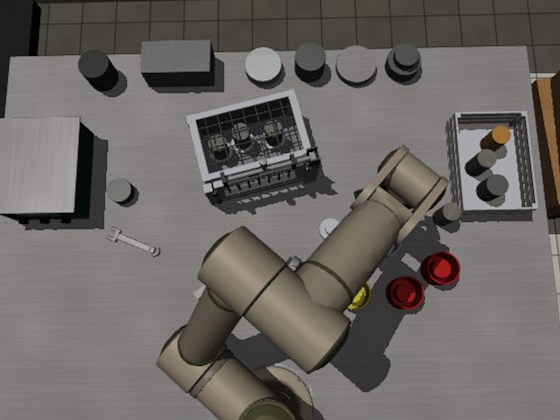

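Run:
```python
from h import *
im=cv2.imread("pics/b_scenef.png");x0,y0,f=205,135,10
b=cv2.resize(im[135:180,205:275],None,fx=f,fy=f,interpolation=cv2.INTER_CUBIC)
a=np.linspace(0,6.283,80)
for c,col in(((.5206,-.3076,.1433),(0,0,255)),((.5186,-.308,.1433),(0,255,0)),((.5186,-.308,.1413),(255,0,0))):
    P=np.c_[c[0]+.046*np.cos(a),c[1]+.046*np.sin(a),np.full(80,c[2])]
    q=(proj('scene',P)-[x0,y0]+.5)*f-.5
    cv2.polylines(b,[np.round(q).astype(int).reshape(-1,1,2)],True,col,1)
cv2.imwrite("pics/b2.png",b)
```

```text
(no output)
```

View pics/b2.png

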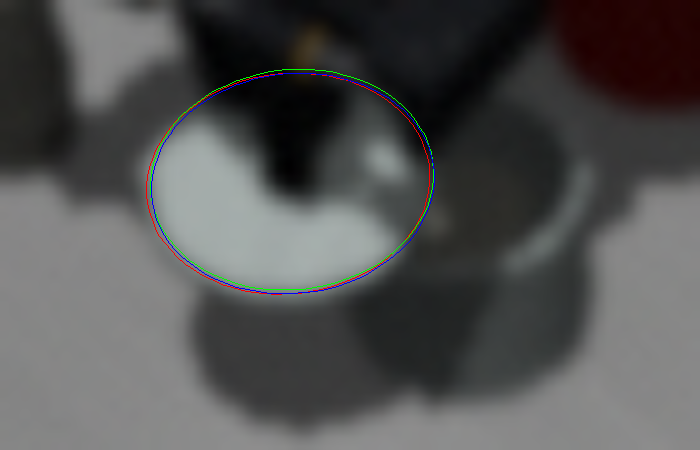

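```bash
python3 -m jog '{"slide":[[0,-0.15,-0.02],[0,-0.35,-0.04],[0,-0.55,-0.06],[0,-0.7,-0.08],[0,-0.75,-0.08]],"roll":[0,0,0,0,0]}' 
python3 -m jog '{"slide":[[0.05,0,0],[0.15,0,0],[0.25,0,0],[0.3,0,0],[0.3,0,0]],"roll":[0,0,0,0,0]}'
python3 - <<'E'
from h import *
show((.4458,-.3171,.108))
im=cams.camera("scene");cv2.imwrite("pics/d.png",cv2.resize(im[125:190,205:290,::-1],None,fx=9,fy=9,interpolation=cv2.INTER_CUBIC))
E
```

```text
clock: 6.13
tcp_pos: [0.4439, -0.3171, 0.1764]
eef_rot: [-2.204, 1.57, 2.735]
wrist_force: [-0.3, 0.1, -2.2]
width: 0.206
clock: 6.55
tcp_pos: [0.4451, -0.3163, 0.1443]
eef_rot: [-2.642, 1.567, 2.298]
wrist_force: [0.2, 0.7, -1.9]
width: 0.201
t 6.55 tcp [ 0.4451 -0.3163  0.1443] width 0.201 F [ 0.2  0.7 -1.9] M [-0.01  0.02 -0.05]
X [-0.002  0.003 -1.   ] Y [ 0.974  0.225 -0.002] Z [ 0.225 -0.974 -0.003] q [-0.83  0.45  1.56  0.    1.14  0.51]
slide to target (0.1m): [0.303 0.006 0.011]
```

View pics/d.png

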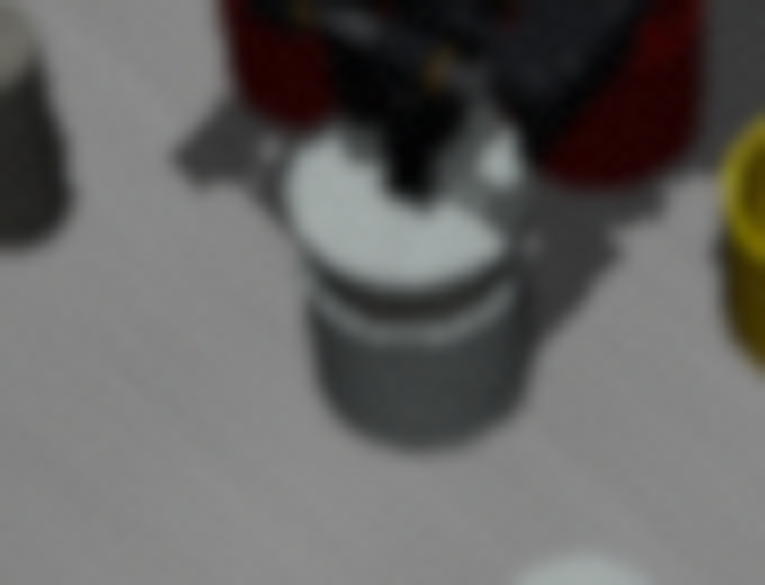

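The lid hangs centred over the rim: disc at about x=405, rim at about 415, in line with the leaning image of the tin's axis. Next I lower it gently.

```bash
python3 -m jog '{"slide":[[0.08,0,0.005],[0.16,0,0.005],[0.23,0,0.005],[0.26,0,0.005],[0.28,0,0.005]],"roll":[0,0,0,0,0]}' 
python3 -m jog '{"slide":[[0.01,0,0],[0.015,0,0],[0.02,0,0],[0.02,0,0],[0.02,0,0]],"roll":[0,0,0,0,0]}'
python3 - <<'E'
from h import *
show((.4458,-.3171,.108))
E
```

```text
clock: 7.02
tcp_pos: [0.4451, -0.3173, 0.1175]
eef_rot: [-2.656, 1.57, 2.283]
wrist_force: [-0.8, -0.1, -1.0]
width: 0.205
clock: 7.43
tcp_pos: [0.4454, -0.3176, 0.1165]
eef_rot: [0.593, 1.57, -0.751]
wrist_force: [-0.2, 0.3, -1.9]
width: 0.205
t 7.43 tcp [ 0.4454 -0.3176  0.1165] width 0.205 F [-0.2  0.3 -1.9] M [-0.01 -0.02 -0.02]
X [ 0. -0. -1.] Y [0.974 0.225 0.   ] Z [ 0.225 -0.974  0.   ] q [-0.83  0.48  1.59  0.    1.07  0.51]
slide to target (0.1m): [ 0.025  0.005 -0.004]
```

```bash
python3 -m jog '{"slide":[[0.01,0,0],[0.02,0,0],[0.025,0,0],[0.025,0,0],[0.025,0,0]],"roll":[0,0,0,0,0]}'
python3 - <<'E'
from h import *
show((.4458,-.3171,.108))
E
```

```text
clock: 7.85
tcp_pos: [0.4453, -0.3175, 0.1138]
eef_rot: [-2.632, 1.571, 2.307]
wrist_force: [0.3, -0.2, -0.5]
width: 0.207
t 7.85 tcp [ 0.4453 -0.3175  0.1138] width 0.207 F [ 0.3 -0.2 -0.5] M [ 0.02 -0.01 -0.02]
X [-0.  0. -1.] Y [ 0.974  0.225 -0.   ] Z [ 0.225 -0.974 -0.   ] q [-0.83  0.49  1.59  0.    1.07  0.51]
slide to target (0.1m): [-0.002  0.006 -0.003]
```

```bash
python3 -m jog '{"slide":[[0.01,0,0],[0.015,0,0],[0.015,0,0],[0.015,0,0],[0.015,0,0]],"roll":[0,0,0,0,0]}'
python3 - <<'E'
from h import *
show((.4458,-.3171,.108))
im=cams.camera("scene");cv2.imwrite("pics/e.png",cv2.resize(im[125:190,205:290,::-1],None,fx=9,fy=9,interpolation=cv2.INTER_CUBIC))
E
```

```text
clock: 8.27
tcp_pos: [0.4454, -0.3176, 0.1136]
eef_rot: [0.395, 1.57, -0.949]
wrist_force: [-3.9, 3.3, 10.9]
width: 0.203
t 8.27 tcp [ 0.4454 -0.3176  0.1136] width 0.203 F [-3.9  3.3 10.9] M [0.56 0.6  0.01]
X [ 0.001 -0.001 -1.   ] Y [0.974 0.225 0.   ] Z [ 0.225 -0.974  0.001] q [-0.83  0.49  1.59 -0.    1.07  0.51]
slide to target (0.1m): [-0.004  0.005 -0.004]
```

View pics/e.png

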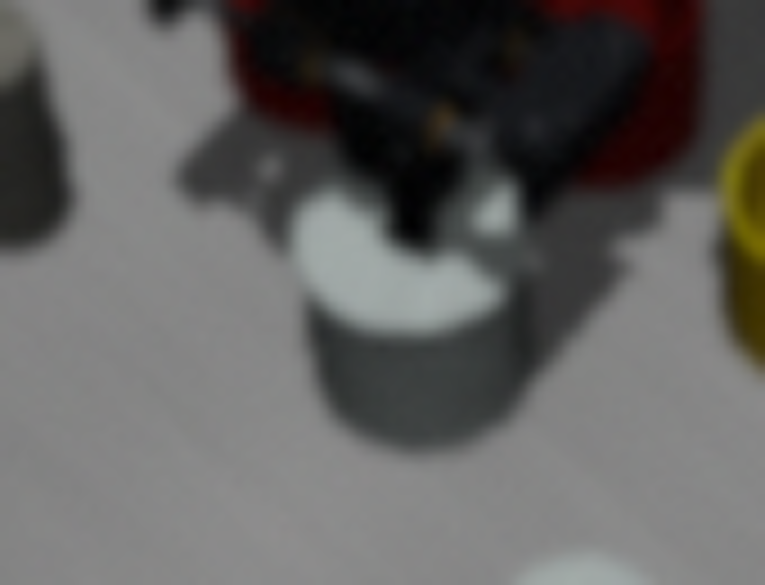

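The disc sits on the rim with no gap showing, and the contact force is 11 N at the expected height. I release and back up.

```bash
python3 -m jog '{"slide":[[-0.01,0,0],[-0.01,0,0],[-0.01,0,0],[-0.01,0,0],[-0.01,0,0]],"roll":[0,0,0,0,0]}' 0
python3 -m jog '{"slide":[[-0.05,0,0],[-0.2,0,0],[-0.45,0,0],[-0.7,0,0],[-1,0,0]],"roll":[0,0,0,0,0]}' 
python3 -m jog '{"slide":[[-0.3,0,0],[-0.6,0,0],[-0.8,0.2,0],[-1,0.5,-0.1],[-1,0.8,-0.2]],"roll":[0,0,0,0,0]}'
python3 - <<'E'
from h import *
show((.6186,.0047,.30))
im=cams.camera("scene");cv2.imwrite("pics/f.png",cv2.resize(im[125:190,205:290,::-1],None,fx=9,fy=9,interpolation=cv2.INTER_CUBIC))
E
```

```text
clock: 8.73
tcp_pos: [0.4453, -0.3175, 0.1132]
eef_rot: [-2.72, 1.571, 2.219]
wrist_force: [-0.0, 0.5, -0.3]
width: 0.501
clock: 9.15
tcp_pos: [0.4449, -0.3172, 0.214]
eef_rot: [-2.629, 1.569, 2.31]
wrist_force: [1.1, -0.3, -0.7]
width: 0.5
clock: 9.57
tcp_pos: [0.5199, -0.2803, 0.3181]
eef_rot: [0.661, 1.564, -0.685]
wrist_force: [-0.2, -0.8, 0.2]
width: 0.499
t 9.57 tcp [ 0.5199 -0.2803  0.3181] width 0.499 F [-0.2 -0.8  0.2] M [ 0.01 -0.01 -0.01]
X [ 0.006 -0.005 -1.   ] Y [0.975 0.223 0.004] Z [ 0.223 -0.975  0.006] q [-0.69  0.42  1.14  0.    1.57  0.65]
slide to target (0.1m): [ 0.114  1.597 -2.559]
```

View pics/f.png

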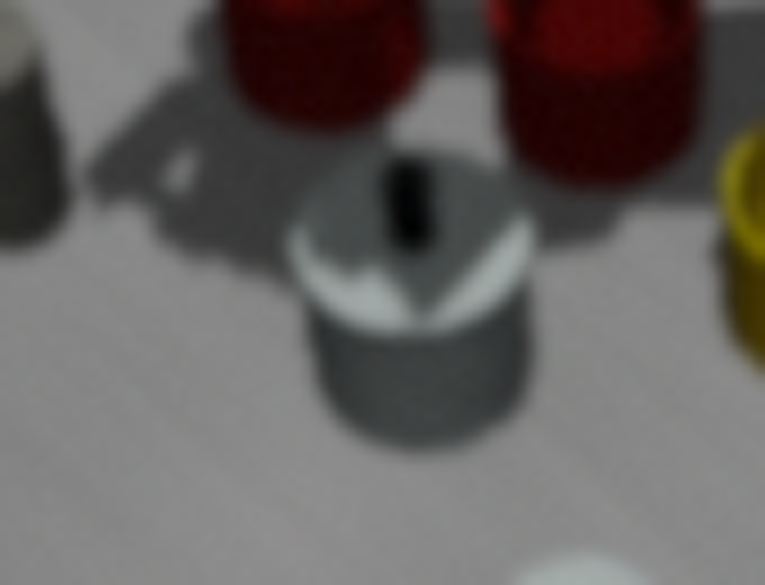

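The lid is seated squarely and released, with the disc flush on the rim. Now to the bolt.

```bash
python3 -m jog '{"slide":[[0,0.1,-0.2],[0,0.25,-0.4],[0,0.4,-0.6],[0,0.5,-0.8],[0,0.6,-1]],"roll":[0,0,0,0,0]}' -0.1
python3 -m jog '{"slide":[[0,0.15,-0.2],[0,0.3,-0.4],[0,0.45,-0.6],[0,0.55,-0.8],[0,0.7,-1]],"roll":[0,0,0,0,0]}' 
python3 -m jog '{"slide":[[0,0.15,-0.2],[0,0.25,-0.4],[0,0.27,-0.55],[0,0.27,-0.55],[0,0.27,-0.55]],"roll":[0,0,0,0,0]}'
python3 - <<'E'
from h import *
show((.6187,.0048,.238))
for n,(x0,x1,y0,y1) in (("scene",(230,330,180,255)),("top",(200,330,120,210))):
    cv2.imwrite(f"pics/g_{n}.png",cv2.resize(cams.camera(n)[y0:y1,x0:x1,::-1],None,fx=6,fy=6,interpolation=cv2.INTER_CUBIC))
E
```

```text
clock: 10.03
tcp_pos: [0.5549, -0.1679, 0.3134]
eef_rot: [-2.51, 1.571, 2.43]
wrist_force: [0.0, -0.4, -0.3]
width: 0.449
clock: 10.45
tcp_pos: [0.6003, -0.0548, 0.3136]
eef_rot: [-1.35, 1.571, -2.694]
wrist_force: [0.9, -0.1, 1.2]
width: 0.451
clock: 10.87
tcp_pos: [0.6141, 0.0038, 0.3135]
eef_rot: [-0.03, 1.57, -1.373]
wrist_force: [-0.6, 0.2, -0.4]
width: 0.451
t 10.87 tcp [0.6141 0.0038 0.3135] width 0.451 F [-0.6  0.2 -0.4] M [-0.04  0.03 -0.07]
X [ 0. -0. -1.] Y [ 0.974  0.226 -0.   ] Z [ 0.226 -0.974  0.   ] q [-0.18  0.48  1.06 -0.    1.6   1.16]
slide to target (0.1m): [0.695 0.048 0.001]
```

View pics/g_scene.png

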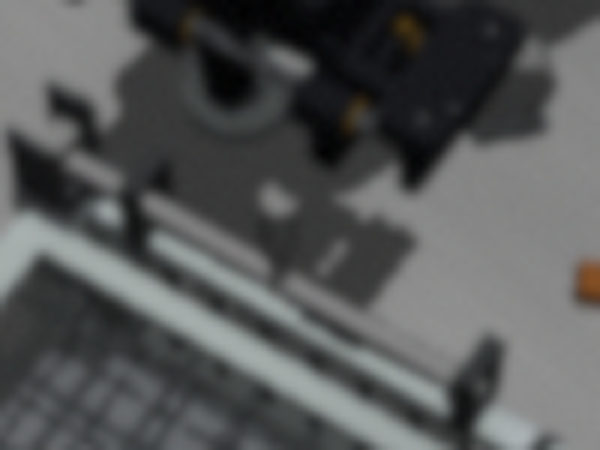

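View pics/g_top.png

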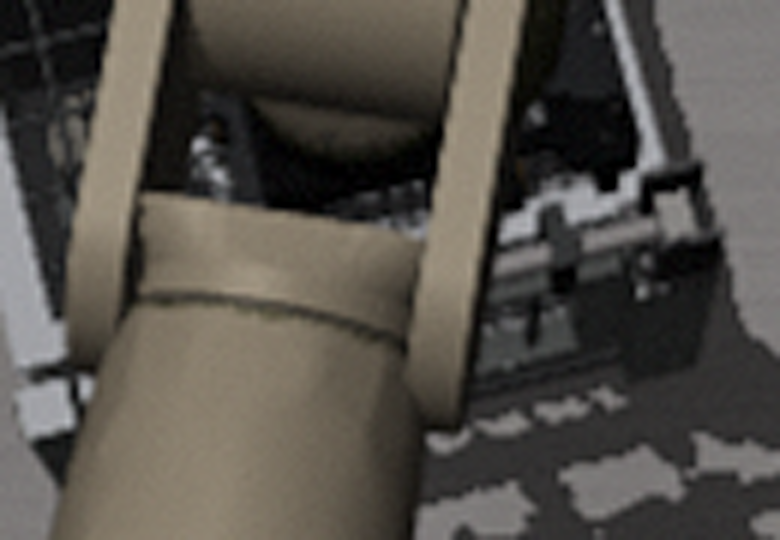

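The knob top (scene crop ~(277,200)) sits under the gripper, between the open fingers. The fingers will end above the guide loops. Next I go down.

```bash
python3 -m jog '{"slide":[[0.1,0.04,0],[0.25,0.05,0],[0.4,0.05,0],[0.55,0.05,0],[0.68,0.05,0]],"roll":[0,0,0,0,0]}' 
python3 -m jog '{"slide":[[0,0,0],[0,0,0],[0,0,0],[0,0,0],[0,0,0]],"roll":[0,0,0,0,0]}'
python3 - <<'E'
from h import *
show((.6187,.0048,.238))
cv2.imwrite("pics/i.png",cv2.resize(cams.camera("scene")[180:255,230:330,::-1],None,fx=8,fy=8,interpolation=cv2.INTER_CUBIC))
E
```

```text
clock: 11.38
tcp_pos: [0.619, 0.004, 0.2434]
eef_rot: [-1.931, 1.569, 3.007]
wrist_force: [-0.4, 0.4, -0.2]
width: 0.452
clock: 11.8
tcp_pos: [0.6195, 0.0047, 0.2461]
eef_rot: [1.16, 1.569, -0.185]
wrist_force: [0.3, -0.3, -0.9]
width: 0.455
t 11.80 tcp [0.6195 0.0047 0.2461] width 0.455 F [ 0.3 -0.3 -0.9] M [-0.01 -0.   -0.03]
X [ 0.001 -0.    -1.   ] Y [0.974 0.225 0.001] Z [ 0.225 -0.974  0.001] q [-0.18  0.52  1.17 -0.    1.45  1.16]
slide to target (0.1m): [ 0.021 -0.008 -0.003]
```

View pics/i.png

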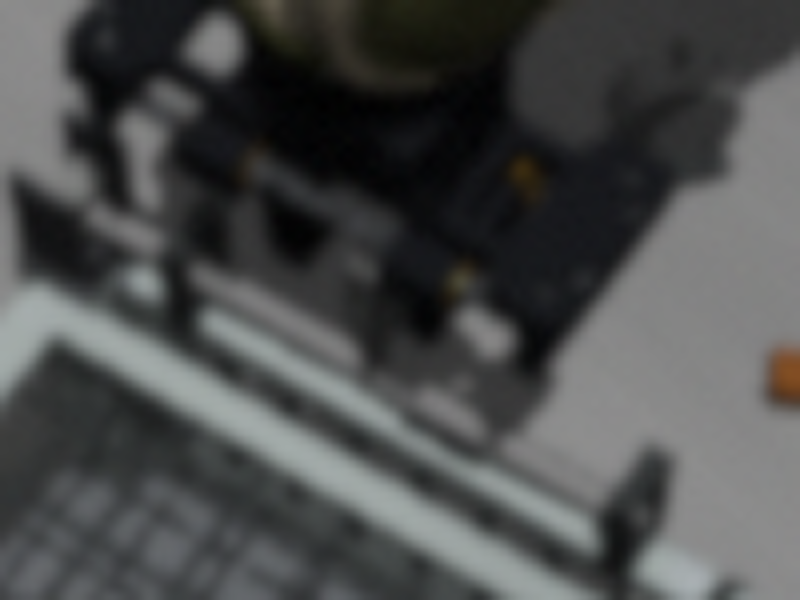

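Run:
```python
from h import *
for P in [(.6187,.0048,.256),(.6187,.0048,.238),(.6187,.0048,.20)]:
    print(((proj('scene',P)[0]-[230,180]+.5)*8-.5).round())
```

```text
[370. 265.]
[370. 293.]
[371. 348.]
```

The knob is at its predicted place (370,290), between the fingers at about (300,240) and (430,315). I grip it.

```bash
python3 -m jog '{"slide":[[0.01,-0.005,0],[0.015,-0.008,0],[0.015,-0.008,0],[0.015,-0.008,0],[0.015,-0.008,0]],"roll":[0,0,0,0,0]}' -1 45
python3 -m jog '{"slide":[[0,0,0],[0,0,0],[0,0,0],[0,0,0],[0,0,0]],"roll":[0,0,0,0,0]}'
python3 - <<'E'
from h import *
show((.6187,.0048,.238))
E
```

```text
clock: 12.27
tcp_pos: [0.6185, 0.0046, 0.2438]
eef_rot: [-0.444, 1.571, -1.788]
wrist_force: [-0.3, -0.5, -0.6]
width: 0.187
clock: 12.68
tcp_pos: [0.6185, 0.0046, 0.2438]
eef_rot: [-0.277, 1.571, -1.621]
wrist_force: [0.7, -0.8, -0.1]
width: 0.186
t 12.68 tcp [0.6185 0.0046 0.2438] width 0.186 F [ 0.7 -0.8 -0.1] M [-0.23  0.   -0.02]
X [-0. -0. -1.] Y [ 0.974  0.225 -0.   ] Z [ 0.225 -0.974  0.   ] q [-0.18  0.52  1.18 -0.    1.44  1.16]
slide to target (0.1m): [-0.002  0.003 -0.001]
```

```bash
python3 -m jog '{"slide":[[-0.04,0,0],[-0.08,0,0],[-0.12,0,0],[-0.12,0,0],[-0.12,0,0]],"roll":[0,0,0,0,0]}'
python3 - <<'E'
from h import *
show()
cv2.imwrite("pics/j.png",cv2.resize(cams.camera("scene")[180:255,220:320,::-1],None,fx=8,fy=8,interpolation=cv2.INTER_CUBIC))
E
```

```text
clock: 13.1
tcp_pos: [0.6185, 0.0047, 0.2561]
eef_rot: [0.998, 1.57, -0.346]
wrist_force: [0.3, -1.3, -2.4]
width: 0.186
t 13.10 tcp [0.6185 0.0047 0.2561] width 0.186 F [ 0.3 -1.3 -2.4] M [-0.19  0.   -0.04]
X [ 0. -0. -1.] Y [0.974 0.225 0.   ] Z [ 0.225 -0.974  0.   ] q [-0.18  0.51  1.16 -0.    1.47  1.16]
```

View pics/j.png

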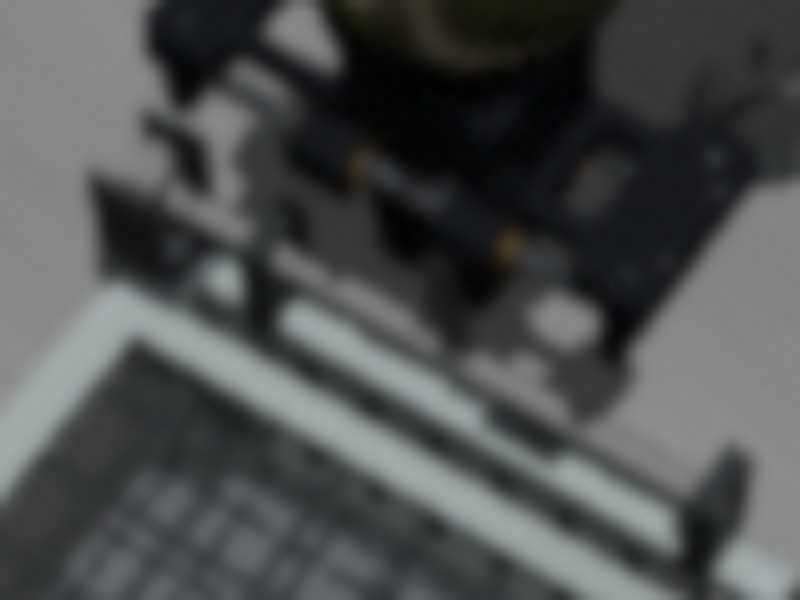

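Lifted 12 mm under a 2.4 N load, the bolt's weight, and the bolt is visibly higher in the loops. Next I draw it.

```bash
python3 -m jog '{"slide":[[0,0,-0.06],[0,0,-0.13],[0,0,-0.2],[0,0,-0.28],[0,0,-0.36]],"roll":[0,0,0,0,0]}'
python3 -m jog '{"slide":[[0,0,0],[0,0,0],[0,0,0],[0,0,0],[0,0,0]],"roll":[0,0,0,0,0]}'
python3 - <<'E'
from h import *
show()
cv2.imwrite("pics/k.png",cv2.resize(cams.camera("scene")[180:255,220:320,::-1],None,fx=8,fy=8,interpolation=cv2.INTER_CUBIC))
E
```

```text
clock: 13.57
tcp_pos: [0.6099, 0.0407, 0.2557]
eef_rot: [-1.684, 1.57, -3.027]
wrist_force: [-1.8, -1.7, -2.8]
width: 0.189
clock: 13.98
tcp_pos: [0.6103, 0.0397, 0.2557]
eef_rot: [-2.288, 1.57, 2.651]
wrist_force: [-3.1, 1.3, -2.6]
width: 0.182
t 13.98 tcp [0.6103 0.0397 0.2557] width 0.182 F [-3.1  1.3 -2.6] M [ 0.14  0.54 -0.  ]
X [-0.001  0.    -1.   ] Y [ 0.974  0.225 -0.   ] Z [ 0.225 -0.974 -0.   ] q [-0.13  0.5   1.18  0.    1.46  1.22]
```

View pics/k.png

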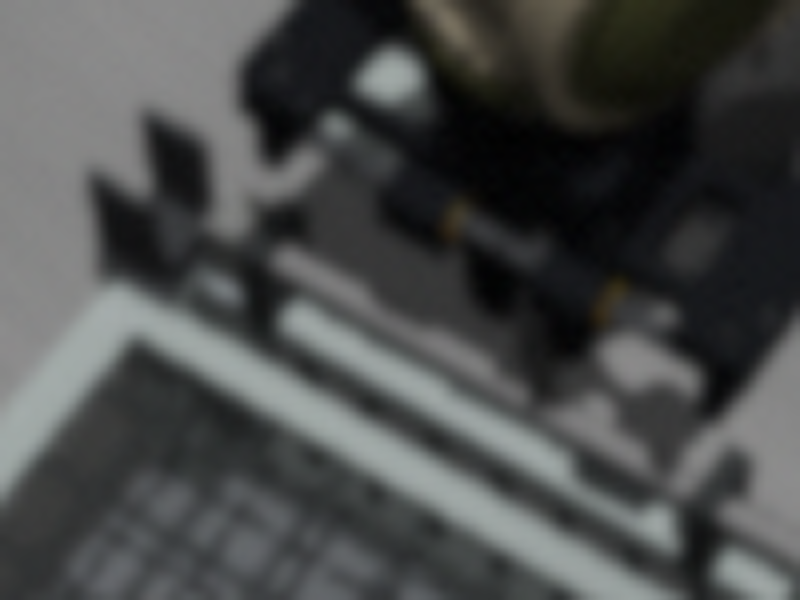

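Run:
```python
from h import *
print(tri((255+518/8,195+482/8),(195+177/10,150+350/10)))
print(tri((255+500/8,195+500/8),(195+170/10,150+325/10)))
```

```text
(array([0.58357467, 0.14143123, 0.15429522]), np.float64(0.005389027833328349))
(array([0.59157082, 0.14250593, 0.15229855]), np.float64(0.002785677061402432))
```

The head is out of the keeper: the cheeks at scene crop (120,215)/(180,160) stand empty, with about 36 mm drawn. Next I swing about the hinge at ≈(0.583, 0.141).

```bash
python3 -m jog '{"slide":[[0,-0.05,0],[0,-0.105,-0.002],[0,-0.157,-0.007],[0,-0.209,-0.014],[0,-0.26,-0.025]],"roll":[0.016,0.032,0.048,0.064,0.08]}'
python3 - <<'E'
from h import *
show()
cv2.imwrite("pics/l.png",cv2.resize(cams.camera("scene")[170:260,220:330,::-1],None,fx=6,fy=6,interpolation=cv2.INTER_CUBIC))
E
```

```text
clock: 14.45
tcp_pos: [0.5854, 0.0356, 0.2563]
eef_rot: [1.342, 1.567, -0.257]
wrist_force: [3.5, -1.2, -2.3]
width: 0.184
t 14.45 tcp [0.5854 0.0356 0.2563] width 0.184 F [ 3.5 -1.2 -2.3] M [-0.24 -0.57  0.16]
X [ 0.004 -0.001 -1.   ] Y [ 1.    -0.027  0.004] Z [-0.027 -1.     0.001] q [-0.14  0.44  1.27 -0.    1.43  1.46]
```

View pics/l.png

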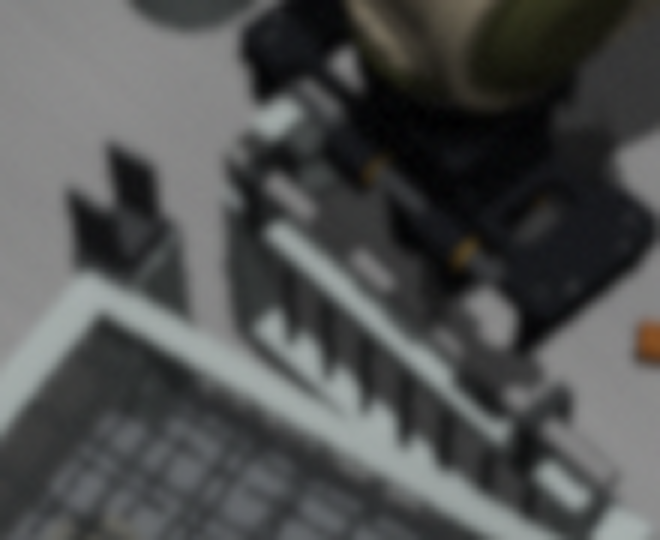

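The gate is following at about half the angle, so I repeat the same arc.

```bash
python3 -m jog '{"slide":[[0,-0.05,0],[0,-0.105,-0.002],[0,-0.157,-0.007],[0,-0.209,-0.014],[0,-0.26,-0.025]],"roll":[0.016,0.032,0.048,0.064,0.08]}'
python3 -m jog '{"slide":[[0,0,0],[0,0,0],[0,0,0],[0,0,0],[0,0,0]],"roll":[0,0,0,0,0]}'
python3 - <<'E'
from h import *
show()
cv2.imwrite("pics/m.png",cv2.resize(cams.camera("scene")[160:260,210:330,::-1],None,fx=6,fy=6,interpolation=cv2.INTER_CUBIC))
cv2.imwrite("pics/mt.png",cv2.resize(cams.camera("top")[120:240,190:330,::-1],None,fx=5,fy=5,interpolation=cv2.INTER_CUBIC))
E
```

```text
clock: 14.92
tcp_pos: [0.5596, 0.0387, 0.2563]
eef_rot: [1.531, 1.567, -0.318]
wrist_force: [6.0, -2.9, -2.4]
width: 0.186
clock: 15.33
tcp_pos: [0.559, 0.0392, 0.2558]
eef_rot: [1.474, 1.57, -0.372]
wrist_force: [4.3, -2.9, -0.8]
width: 0.191
t 15.33 tcp [0.559  0.0392 0.2558] width 0.191 F [ 4.3 -2.9 -0.8] M [-0.42 -0.7   0.06]
X [ 0.001 -0.    -1.   ] Y [ 0.962 -0.272  0.001] Z [-0.272 -0.962  0.   ] q [-0.14  0.38  1.36 -0.    1.4   1.71]
```

View pics/m.png

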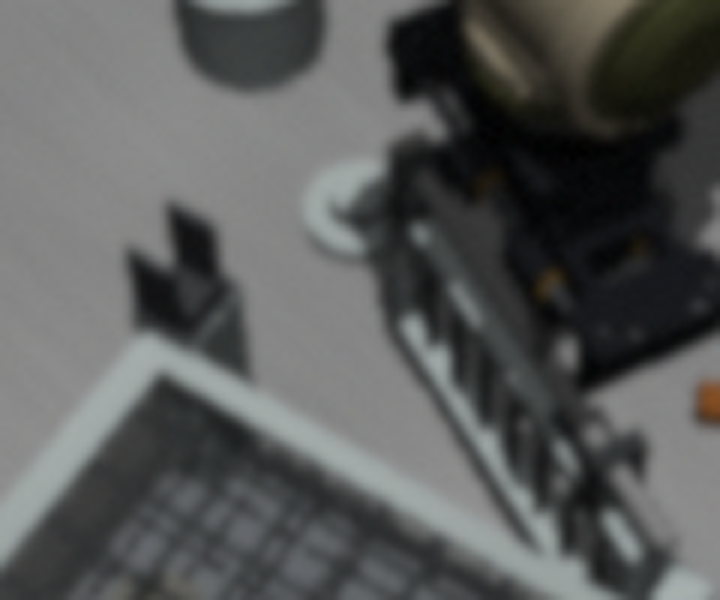

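View pics/mt.png

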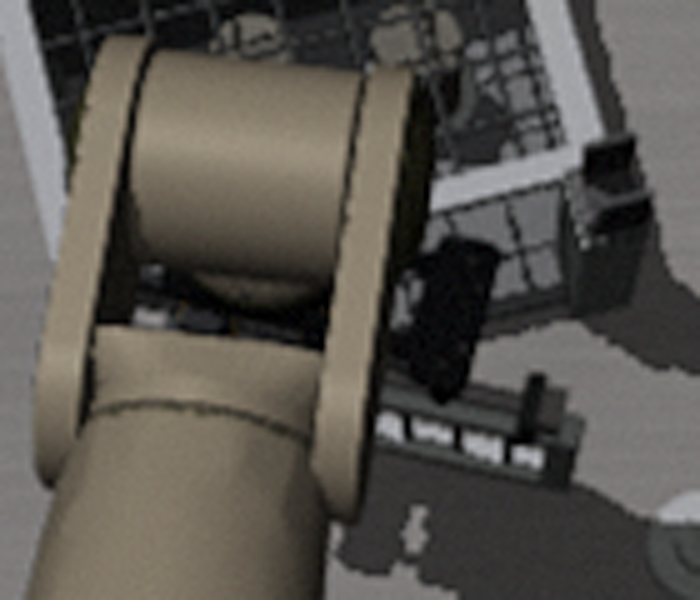

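Run:
```python
from h import *
for ut,us in [((568,392),None),((583,420),None)]:
    for z in (.15,.165): print(ut,z,atz('top',un(ut,(5,5),(190,120)),z))
g=np.array([.225,-.974]);H=np.array([.5835,.141])
for th in (0,.45,.5,.55):
    c,s=np.cos(th),np.sin(th); e=H+.246*np.array([c*g[0]+s*g[1],-s*g[0]+c*g[1]]); print(th,e.round(4))
    for n,o,f in(('scene',(210,160),6),('top',(190,120),5)): print(n,((proj(n,(*e,.16))[0]-o+.5)*f).round())
print(Ro.from_euler('xyz',r.state()['eef_rot']).as_matrix()[:,2],r.state()['qvel'].round(3))
im=cams.camera("top");cv2.imwrite("pics/n.png",cv2.resize(im[180:225,260:315,::-1],None,fx=12,fy=12,interpolation=cv2.INTER_CUBIC))
```

```text
(568, 392) 0.15 [ 0.54662747 -0.09696449  0.15      ]
(568, 392) 0.165 [ 0.54331509 -0.09631172  0.165     ]
(583, 420) 0.15 [ 0.53156679 -0.10437139  0.15      ]
(583, 420) 0.165 [ 0.52842703 -0.10363374  0.165     ]
0 [ 0.6388 -0.0986]
scene [226. 311.]
top [568. 217.]
0.45 [ 0.5291 -0.0988]
scene [391. 184.]
top [574. 421.]
0.5 [ 0.5172 -0.0958]
scene [413. 175.]
top [568. 444.]
0.55 [ 0.5054 -0.0922]
scene [434. 166.]
top [562. 467.]
[-2.72048579e-01 -9.62283519e-01  1.60887850e-05] [-0.    -0.001  0.004 -0.002  0.001  0.002]
```

View pics/n.png

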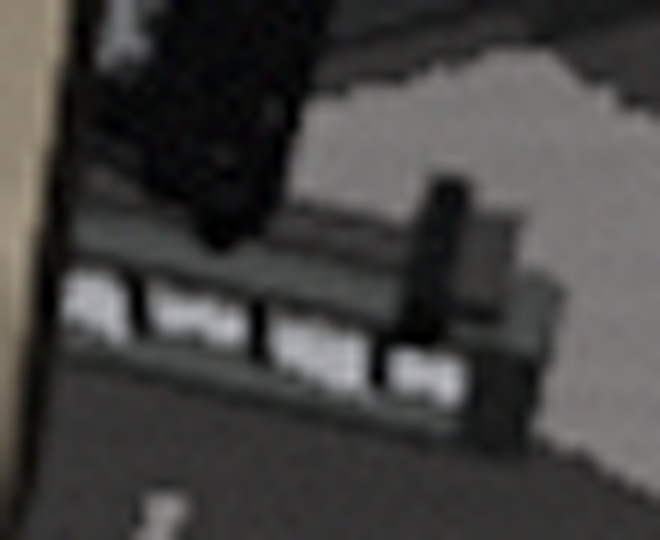

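Run:
```python
from h import *
f=lambda p,z:atz('top',un(p,(12,12),(260,180)),z)
for z in(.15,.165):
    a,b=f((75,245),z),f((540,352),z); d=b-a
    print(z,'edge mid',f((552,320),z), 'gate dir angle from -y',np.arctan2(d[0],-d[1]))
    g=np.arctan2(.225,.974); print('theta',g-np.arctan2(d[0],-d[1]))
    e=f((552,320),z)[:2]-[.5835,.141]; print('hinge based',g-np.arctan2(e[0],-e[1]),np.linalg.norm(e), 'dist from closed',np.linalg.norm(f((552,320),z)[:2]-[.6388,-.0986]))
# closed: gate rail direction from top0 (bolt/rail line) in g1 crop
h=lambda p,z:atz('top',un(p,(10,10),(195,150)),z)
a,b=h((330,345),.165),h((700,240),.165);d=b-a;print('closed dir',np.arctan2(d[0],-d[1]))
```

```text
0.15 edge mid [ 0.524675   -0.10247354  0.15      ] gate dir angle from -y -0.2496737836444196
theta 0.47669756983652267
hinge based 0.46408801492740115 0.2504790303066634 dist from closed 0.11419071265272959
0.165 edge mid [ 0.52161422 -0.10175764  0.165     ] gate dir angle from -y -0.24967378364442078
theta 0.4766975698365239
hinge based 0.47663539256410314 0.2505216964711861 dist from closed 0.11722831319962555
closed dir 0.2661451772337855
```

```bash
python3 -m jog '{"slide":[[0,0,0],[0,0,0],[0,0,0],[0,0,0],[0,0,0]],"roll":[0,0,0,0,0]}'
python3 -m jog '{"slide":[[0,0,0],[0,0,0],[0,0,0],[0,0,0],[0,0,0]],"roll":[0,0,0,0,0]}'
python3 - <<'E'
from h import *
show()
im=cams.camera("scene");cv2.imwrite("pics/z.png",im[:,:,::-1]); cv2.imwrite("pics/zt.png",cams.camera("top")[:,:,::-1])
E
```

```text
clock: 15.9
tcp_pos: [0.5587, 0.0394, 0.2558]
eef_rot: [1.67, 1.571, -0.176]
wrist_force: [3.6, -2.3, -2.2]
width: 0.187
clock: 16.32
tcp_pos: [0.5587, 0.0395, 0.2558]
eef_rot: [1.694, 1.57, -0.153]
wrist_force: [3.8, -2.3, -2.4]
width: 0.185
t 16.32 tcp [0.5587 0.0395 0.2558] width 0.185 F [ 3.8 -2.3 -2.4] M [-0.41 -0.71  0.  ]
X [ 0. -0. -1.] Y [ 0.962 -0.272  0.   ] Z [-0.272 -0.962 -0.   ] q [-0.14  0.38  1.36 -0.    1.4   1.71]
```

View pics/z.png

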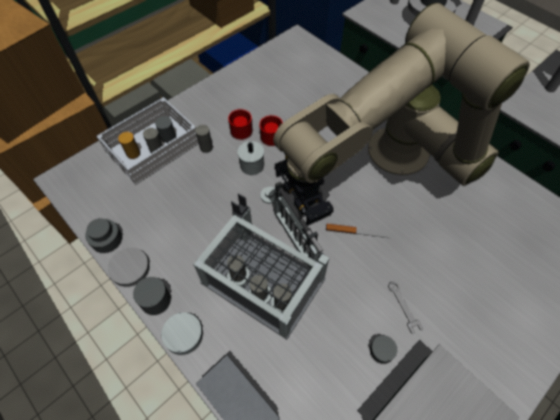

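View pics/zt.png

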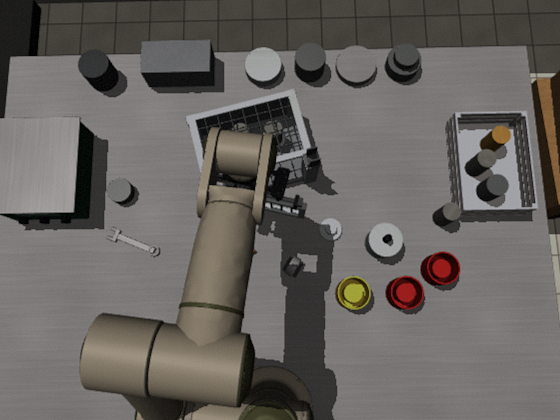

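The pose is steady. The lid is on the tin (top view 385,240), the gate is ajar, and the bystanders are where they were. Handing in.

```bash
python3 -c "
from plant import r
print(r.close_job())"
```

```text
the job is handed in; nothing more can be done
None
```

The job is handed in, done in the order asked at about 16.4 s of the 46 s allowed; the hand-in reports no verdict.

- **Lid:** It is on the plain aluminium tin and released. It met the rim at the expected height with about 11 N, and the last pictures show the disc flush and centred.
- **Bolt:** I lifted it 12 mm and drew it about 36 mm. The pictures show the head clear of the keeper.
- **Gate:** I swung it out with the knob in the grip (45 N) and finished holding it there. The pose changed by under 1 mm over the last second, with about 4.5 N sideways on the wrist, in keeping with the spring.
- **Opening:** My angle estimates disagree slightly: 0.46 to 0.48 rad using the first measurement of the shut gate, and about 0.52 rad using a second one. The edge measures about 11.4 to 11.7 cm out by the first, which I took as "about 12 cm" and left.
- **Bystanders:** None looked moved in the last two pictures. I compared them by eye, not by measurement, and the arm hid part of the view.

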